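# Slide the template onto the jig's locating pin

## Robot

A 6-joint arm with a two-finger parallel gripper is mounted at the origin on a cart in front of the work surface, level with it; the furniture and walls round the work are solid. World frame = base frame: x ahead of the robot, y to its left, z up, the work surface at z = 0. Lengths are in mm, angles in rad, forces in N, time in s.
With the tool pointing down it reaches from about 275 to 750 mm from the base axis. Payload 10.2 kg.
Tool frame: the origin (TCP) lies between the finger pads; the fingertips stand 17 mm ahead of it and the grasp point (between the pads) lies 2 mm behind it (tips_ahead is the distance from the TCP to the fingertips, in mm); z points along the fingers, y is the line along which they close (so a half turn about z gives the same grasp; the last joint's range is limited). The gripper opens to 85 mm and grips with 20 to 120 N. Pads are 22 mm wide; open, the fingers measure 114 mm over their backs; the gripper's body (76 mm by 85 mm) begins 54 mm behind the grasp point. The pads swing forward as they close: fully open they stand 13 mm farther back than shut.
Start: joints at [-1.529, 0.313, 1.498, -0, 1.331, -0.223], TCP at [137.388, -506.711, 248.294] pointing down, gripper open.
Joint ranges: [-2.94, 2.94], [-0.97, 2.17], [0.19, 2.56], [-1.23, 4.37], [0.02, 3.11], [-2.88, 2.88]. Speed limits (rad/s): [2.39, 2.39, 3.01, 3.14, 3.14, 3.14].

## Interface

Orientations are given as a unit quaternion [w, x, y, z].
In Python, from rig import sense, capture, finish_job, boxes_of, tips_ahead gives the robot as it stands.
- The arm moves only by the tool drive_tool, never from a script. Its argument "commands" is text: rows parted by semicolons, each of 7 numbers parted by spaces: the shift along the world's x, y, z in units of 0.1 m (1.0 is 0.1 m), then the turn, a rotation vector about the world's x, y, z in units of pi/4 rad (1.0 is pi/4 rad), then the opening in per cent of the stroke, from 0 (shut) to 100 (fully open). A call has 1 to 20 rows; each row shifts and turns the commanded pose from where the row before left it; what a row does not reach is not made up. A row lasts 1/12 s, in which the tool goes at most 41.7 mm and 7.16 degrees, less where a joint would pass 70% of its speed; a pose out of reach is approached as far as the arm can. A call with a number of a shift or a turn outside -1 to 1 is refused whole. A call with a gripper value outside its range is refused whole. The fingers move at their own pace and stop on an object; "force" is the grip in N (left out, the last holds). Time passes only in rows, so rows that do not move let the fingers close. It gives the time, the measured TCP pose, the force, the opening and the grip force at its end, in the units of the state.
- sense(): the state, without advancing time (a new reading comes with each control period).
- capture(name): name is "side" or "top"; returns a dict with "pixels" (384x512x3 uint8, blue, green, red), "fov_y" (degrees; the focal length in pixels is half the picture's height over the tangent of half this angle, whatever the lens; pixels are square), "cx", "cy" (the principal point, pixels), "k1" (the pictures are not rectified: a ray, as slopes to the right and down, at radius r is drawn at 1 + k1 r^2 times it, then the intrinsics apply), "position" and "attitude" of the camera in the world. Camera axes: x right, y down, z forward; pixel columns grow to the right and rows downward; lengths in mm; the calibration is good to about 2 mm. A picture is of the moment at which its call begins. There is no depth.
- finish_job(): hands the job in; it is judged then, once.
Trained networks look in a picture, given as the dict that the camera call returned (one of the last four; its "shot" number tells which), for a name from the list of things; names that differ only in an ending like _2 or _b are one class to them, and where a whole thing is asked for, a point or a joint stands for the part that bears it (a point fixed in the world has none). Each returns a list of dicts, best first, with "confidence" (0 to 1); they miss things now and then, are a little off and sometimes report something else, mostly with a low value. They report only what shows in the picture. A call takes as long as a camera call. They do not tell look-alikes from the thing itself.
- boxes_of(picture, name): "position" ([column, row] in pixels, amid what is visible of it).
The state is a dict: "time_s": time; "joints": joint angles; "dq": joint speeds; "tau": joint torques, N m; "eef_pos": TCP position; "ee_rot": TCP orientation; "force": force on the tool from outside, world axes, zero at the start; "wrist_torque": the same for the moment, N m; "grip_width": opening from 0.0 (shut) to 1.0 (fully open); "grip_force": force on a finger pad.
Only numpy, scipy, OpenCV 4.12 (cv2) and the standard library are available. Lean on these libraries where they do the work, as an engineer would, in place of code of your own. Each camera call takes 0.05 s, during which the arm holds its last target. There are 200 camera calls.

## Task

Pick up the brown template by its upright rib and lay it in the channel of the aluminium jig, its hole end towards the jig's pin end, with the hole still short of the pin so that the template rests askew on it. Then slide it gently forward along the channel until the hole comes over the pin and the template drops flat on the jig; stop as soon as it has dropped, without forcing it against the pin, and let go of it. Leave the screwdriver, the jar and the dish where they are.

Things in the scene. Friction and masses are not known exactly. Their poses are not given: they have to be found in the camera images.
- jig: fixed aluminium channel jig 210 x 116 mm; origin: centre of its underside, on the table; x along the channel, the way the template is slid; z up. Deck 12 mm above the table, 83 mm wide between side walls. Walls stand 12 mm above the deck, then lips flare outward 9 mm higher to about 95 mm apart: a plate up to 4 mm off centre is led in. Ends open. Over 40 N of force on the jig counts as forcing.
- slot_middle (a point): middle of the dark slot in the deck, 45 mm along the jig's +x from its origin, at deck height; axes as the jig. A fixed steel pin, 12 mm in diameter, chamfered on top, stands 6 mm above the deck on the centre line, somewhere within 8 mm of this point along the jig's x: where is not reported and must be found by sliding.
- template_grip (a point): middle of the upright aluminium rib of the loose brown template (plate 150 x 80 x 10 mm, 0.25-0.4 kg), over the plate's centre, 29 mm above its underside; x points to the hole end, z up. The rib runs across the plate: 10 mm thick along x, 50 mm along y, its top 44 mm above the underside. Fingers pinch it along x; opened a little round it, they push the plate along while it rests by its own weight.
- template_hole (a point): centre of the template's through hole (16 mm diameter) at the plate's upper face, 10 mm above its underside, 40 mm from the plate's centre along the template's +x; axes as the template. While the plate lies on the pin short of the hole it leans about 3 degrees, hole end up; over the pin the hole drops to 22 mm above the table, and the pin then stops the plate.
- below_bar (a point): point on the table straight below a fixed horizontal bar that carries the document board: the bar is 40 mm wide, runs along the world's x from x = 0.28 to 1.02 m at y = 0.32, with its underside 0.57 m above the table; it is listed only so that the arm does not bump it
- screwdriver: yellow-handled screwdriver, 190 mm long and 26 mm high, lying between jig and template; bystander, origin at the centre of its underside
- jar: clear jar of swabs, 52 mm wide, 100 mm high; bystander, origin at the centre of its underside
- dish: shallow clear round dish, 70 mm wide, 14 mm high; bystander, origin at the centre of its underside
There are look-alikes about, which are no part of the job. What is meant by the part that bears template_grip is not yellow, and is the larger of those in its own colour.

How it is judged:
By the outcome, as a careful person would: the job done as asked, in the order asked, and still so for the second after the job is handed in, with the robot touching nothing.
It also fails if it takes over 54 s, if anything falls off the work surface, if the arm or the gripper's body presses on something with over 40 N, if the wrist force passes 120 N, or if a joint passes its speed limit or range.

## Working session

There is one attempt and no reset: what is moved stays moved. The work goes in short steps, Python scripts to look and compute and a tool call to move; the robot and the scene stay as the last step left them, time stands still between calls to the robot, and variables do not carry over. Pictures are saved under pics/ and viewed, at most 10 in all, crops included, and the job is handed in when it is done.

Besides the shell and the picture viewer there is one more tool, called after "Call:" in YAML: its name, and indented under it one key for each argument. drive_tool: Moves the arm, as the interface text tells. Shifts and turns lie within -1 to 1; 1 stands for 0.1 m of shift or pi/4 rad of turn. Its arguments: {"type":"object","properties":{"commands":{"type":"string"},"force":{"type":"number"}},"required":["commands"]}

```bash
mkdir -p pics; cat > h.py <<'E'
import numpy as np, cv2
from scipy.spatial.transform import Rotation as R
def rot(a):
    a=np.array(a,float)
    return a if a.shape==(3,3) else R.from_quat([a[1],a[2],a[3],a[0]]).as_matrix()
def cam(p):
    h=p["pixels"].shape[0]; f=h/2/np.tan(np.radians(p["fov_y"])/2)
    return f,rot(p["attitude"]),np.array(p["position"],float)
def ray(p,uv):
    f,A,o=cam(p); d=np.array([(uv[0]-p["cx"])/f,(uv[1]-p["cy"])/f]); s=d.copy()
    for _ in range(30): s=d/(1+p["k1"]*(s@s))
    return o,A@np.array([s[0],s[1],1])
def onz(p,uv,z):
    o,d=ray(p,uv); return o+d*(z-o[2])/d[2]
def proj(p,X):
    f,A,o=cam(p); c=A.T@(np.array(X,float)-o); s=c[:2]/c[2]; s=s*(1+p["k1"]*(s@s)); return s*f+[p["cx"],p["cy"]]
E
python3 - <<'E'
from rig import *; from h import *
Z=dict(jig=12,slot_middle=12,template_grip=29,template_hole=10,screwdriver=13,jar=50,dish=7)
for n in("top","side"):
    p=capture(n); cv2.imwrite(f"pics/{n}0.png",p["pixels"]); print(n,p["position"],p["attitude"],p["fov_y"],p["k1"])
    for k,z in Z.items():
        print(k,[(np.round(b["position"]).tolist(),round(b["confidence"],2),onz(p,b["position"],z)[:2].round().tolist()) for b in boxes_of(p,k)][:4])
s=sense();print(s)
E
```

```text
top [ 503.68727857   -5.78986735 1177.9606402 ] [-0.01380414  0.71573999 -0.69769597  0.02731395] 50.712182074987886 -0.13046529353947092
jig [([314.0, 214.0], 0.56, [518.0, -192.0])]
slot_middle [([315.0, 212.0], 0.65, [524.0, -194.0])]
template_grip [([367.0, 143.0], 0.86, [729.0, -342.0]), ([195.0, 272.0], 0.84, [347.0, 144.0]), ([213.0, 212.0], 0.7, [518.0, 97.0])]
template_hole [([213.0, 211.0], 0.87, [519.0, 100.0]), ([364.0, 142.0], 0.7, [734.0, -339.0]), ([192.0, 270.0], 0.6, [349.0, 154.0])]
screwdriver [([275.0, 225.0], 0.63, [485.0, -79.0])]
jar [([290.0, 137.0], 0.65, [735.0, -116.0])]
dish [([200.0, 145.0], 0.67, [711.0, 144.0])]
side [ 354.3098925  1461.15311306  632.12399591] [ 0.04175004 -0.04658661  0.82398701 -0.56314477] 44.668271176465055 -0.07286102419934579
jig [([263.0, 183.0], 0.72, [527.0, -205.0])]
slot_middle [([265.0, 185.0], 0.57, [517.0, -188.0])]
template_grip [([311.0, 225.0], 0.86, [343.0, 189.0]), ([256.0, 216.0], 0.79, [516.0, 141.0]), ([218.0, 172.0], 0.68, [716.0, -268.0])]
template_hole [([308.0, 228.0], 0.88, [351.0, 168.0]), ([253.0, 216.0], 0.
[... 275 characters left out ...]
 -90.0])]
{'time_s': 0.8, 'joints': array([-1.52940871e+00,  3.12865376e-01,  1.49771839e+00,  2.72494042e-06,
        1.33099329e+00, -2.23395777e-01]), 'dq': array([ 0.00073777,  0.0005869 , -0.00103097, -0.00146643,  0.0009567 ,
        0.00143955]), 'tau': array([-1.90852290e-03, -4.12138116e+01, -2.59904230e+01, -2.46532754e-04,
        2.76480705e-04,  1.53731001e-06]), 'eef_pos': array([ 137.38361009, -506.70519624,  248.30496932]), 'ee_rot': array([7.88556122e-06, 9.91249055e-01, 1.32004962e-01, 6.09378809e-07]), 'force': array([ 1.25362094,  0.19034743, -0.03182966]), 'wrist_torque': array([ 0.01665686, -0.08352662,  0.00120784]), 'grip_force': 0.0, 'grip_width': 1.0004257225864248}
```

View pics/top0.png

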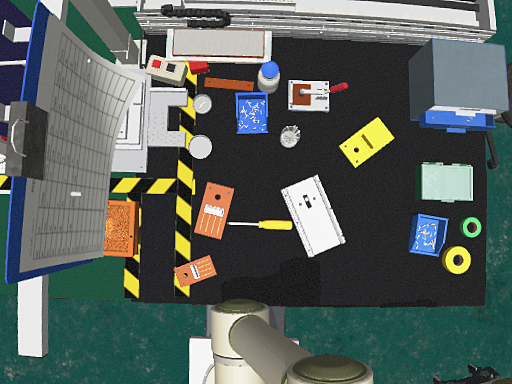

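View pics/side0.png

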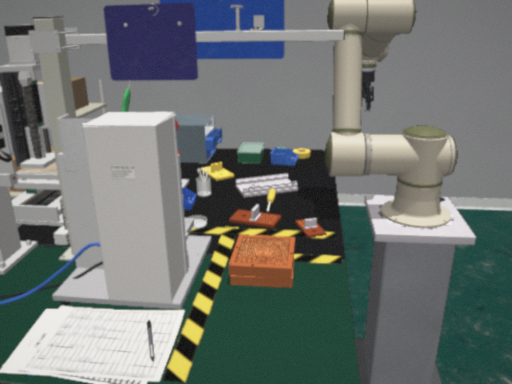

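```bash
python3 - <<'E'
import cv2
a=cv2.imread("pics/top0.png")
cv2.imwrite("pics/crop1.png",cv2.resize(a[165:265,185:355],None,fx=4.7,fy=4.7,interpolation=cv2.INTER_CUBIC))
b=cv2.imread("pics/side0.png")[160:240,220:320]
cv2.imwrite("pics/crop2.png",cv2.resize(b,None,fx=7,fy=7,interpolation=cv2.INTER_CUBIC))
E
```

```text
(no output)
```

View pics/crop1.png

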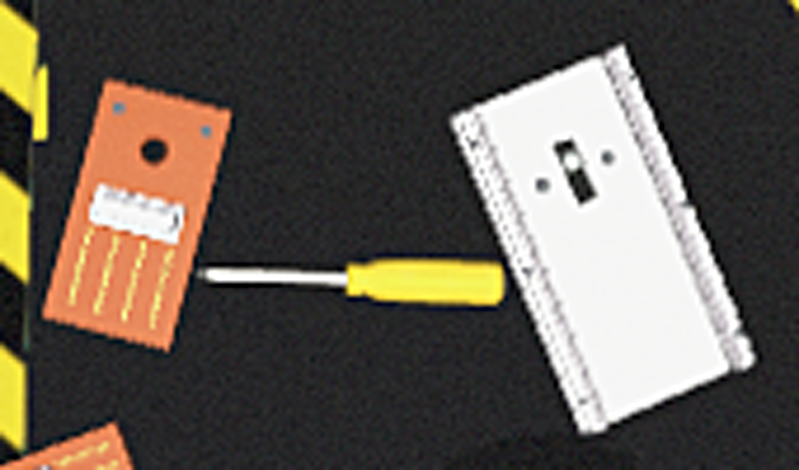

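View pics/crop2.png

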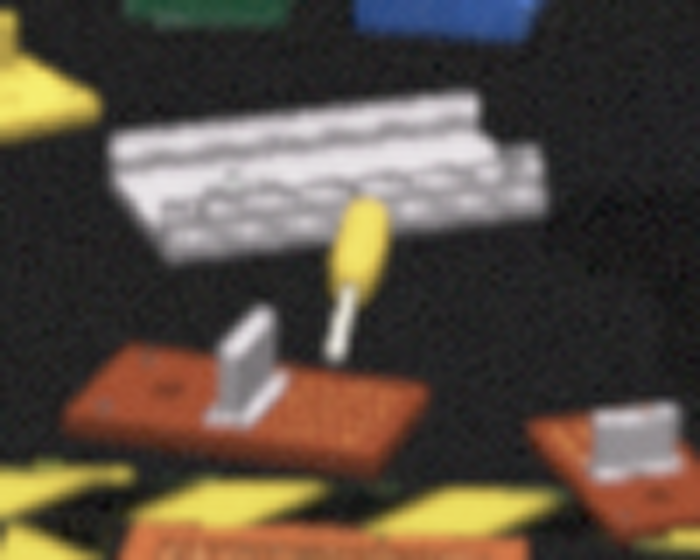

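The top view shows the template (about px 214,211), hole end up (218,197), and the jig (314,215) with its slot at (307,202) towards the top of the picture. The pin shows as a light spot in the slot. The side view confirms the rib and the smaller look-alike.

```bash
python3 - <<'E'
from rig import *; from h import *
from scipy.optimize import least_squares
p=capture("top"); q=capture("side")
u=lambda x,y:np.array([(x+.5)/4.7-.5+185,(y+.5)/4.7-.5+165])
W=lambda x,y,z:onz(p,u(x,y),z)[:2]
def fit(c,L,w):
    m=np.array([[L,w],[L,-w],[-L,-w],[-L,w]])/2
    f=lambda v:((m@np.array([[np.cos(v[2]),np.sin(v[2])],[-np.sin(v[2]),np.cos(v[2])]])+v[:2])-c).ravel()
    r=least_squares(f,[*c.mean(0),0]);print(r.x.round(3),np.degrees(r.x[2]).round(2),r.fun.round(1)); return r.x
t=fit(np.array([W(*a,10) for a in[(108,80),(233,112),(168,352),(43,318)]]),150,80)
c,s=np.cos(t[2]),np.sin(t[2]);print("hole pred",t[:2]+40*np.array([c,s]),"meas",W(154,151,10),"rib top bottom-ends",W(138,213,44))
j=fit(np.array([W(*a,33) for a in[(450,118),(625,45),(755,362),(583,433)]]),210,116)
c,s=np.cos(j[2]),np.sin(j[2]);print("slot pred",j[:2]+45*np.array([c,s]),"meas",W(574,171,12),"pin",W(571,160,18),"x along",(W(571,160,18)-j[:2])@[c,s])
# side check
for n,X in(("template_hole",[*(t[:2]+40*np.array([np.cos(t[2]),np.sin(t[2])])),10]),("slot_middle",[*(j[:2]+45*np.array([c,s])),12])):
    print(n,proj(q,X).round(1),[b["position"] for b in boxes_of(q,n)][:3])
st=sense();print(R.from_matrix(rot(st["ee_rot"])).as_matrix().round(3))
E
```

```text
[ 5.21954e+02  9.65700e+01 -2.35000e-01] -13.46 [-0.4  0.4 -1.3  0.1  0.8 -0.6  0.8  0. ]
hole pred [560.85460931  87.25625935] meas [561.59481656  87.88538711] rib top bottom-ends [522.73516597  93.57301631]
[ 5.14143e+02 -1.86497e+02  4.16000e-01] 23.83 [ 1.7  0.8  1.3  0.4 -0.4 -1.5 -2.6  0.4]
slot pred [ 555.30580667 -168.31413571] meas [ 555.87093433 -170.56693365] pin [ 562.2978819  -167.74646898] x along 51.62526666541332
template_hole [243.9 214.6] [[217.9, 168.2], [253.3, 218.6], [306.5, 225.7]]
slot_middle [254.8 186.3] [[263.8, 184.8]]
[[ 0.965  0.262  0.   ]
 [ 0.262 -0.965  0.   ]
 [ 0.    -0.    -1.   ]]
```

Call:
drive_tool:
  commands: "0.19 0.3 -0.05 0 0 0.068 100;0.19 0.3 -0.05 0 0 0.068 100;0.19 0.3 -0.05 0 0 0.068 100;0.19 0.3 -0.05 0 0 0.068 100;0.19 0.3 -0.05 0 0 0.068 100;0.19 0.3 -0.05 0 0 0.068 100;0.19 0.3 -0.05 0 0 0.068 100;0.19 0.3 -0.05 0 0 0.068 100;0.19 0.3 -0.05 0 0 0.068 100;0.19 0.3 -0.05 0 0 0.068 100;0.19 0.3 -0.05 0 0 0.068 100;0.19 0.3 -0.05 0 0 0.068 100;0.19 0.3 -0.05 0 0 0.068 100;0.19 0.3 -0.05 0 0 0.068 100;0.19 0.3 -0.05 0 0 0.068 100;0.19 0.3 -0.05 0 0 0.068 100;0.19 0.3 -0.05 0 0 0.068 100;0.19 0.3 -0.05 0 0 0.068 100;0.19 0.3 -0.05 0 0 0.068 100;0.19 0.3 -0.05 0 0 0.068 100"

```text
time_s: 2.67
eef_pos: [518.1, 95.1, 148.0]
ee_rot: [0.0, 0.785, 0.619, 0.0]
force: [-0.2, -1.7, 0.2]
grip_width: 0.997
grip_force: 0.0
```

```bash
python3 - <<'E'
from rig import *; from h import *
import rig
t=tips_ahead; print(t() if callable(t) else t)
s=sense();M=rot(s["ee_rot"]);print(s["eef_pos"],np.degrees(np.arctan2(M[1,1],M[0,1])),M[:,2].round(3),s["joints"].round(2))
p=capture("top");print([(b["position"],round(b["confidence"],2)) for b in boxes_of(p,"template_hole")])
E
```

```text
17.0
[518.07626883  95.14361587 148.04435577] -13.460136539166308 [ 0. -0. -1.] [-0.04  0.42  1.63 -0.    1.1   0.19]
[([365.6, 141.1], 0.71), ([290.5, 139.4], 0.67), ([209.8, 235.8], 0.5)]
```

Call:
drive_tool:
  commands: "0.02 0.007 -0.2 0 0 0 45;0.02 0.007 -0.2 0 0 0 45;0 0 -0.2 0 0 0 45;0 0 -0.2 0 0 0 45;0 0 -0.18 0 0 0 45;0 0 0 0 0 0 45;0 0 0 0 0 0 45"
  force: 40

```text
time_s: 3.35
eef_pos: [521.1, 94.2, 50.3]
ee_rot: [-0.0, 0.786, 0.618, -0.0]
force: [0.2, -0.2, 0.2]
grip_width: 0.454
grip_force: 0.0
```

```bash
python3 - <<'E'
from rig import *; from h import *
print(tips_ahead); s=sense();print(s["eef_pos"],s["grip_width"])
for n in("top","side"):
    p=capture(n); a=p["pixels"]; c=proj(p,[522,96,30]).astype(int); w=a[c[1]-40:c[1]+40,c[0]-50:c[0]+50]
    globals()[n]=cv2.resize(w,(400,320),interpolation=cv2.INTER_CUBIC)
cv2.imwrite("pics/g1.png",np.hstack([top,side]))
E
```

```text
17.0
[521.11806421  94.21819187  50.33184826] 0.4535866280894579
```

View pics/g1.png

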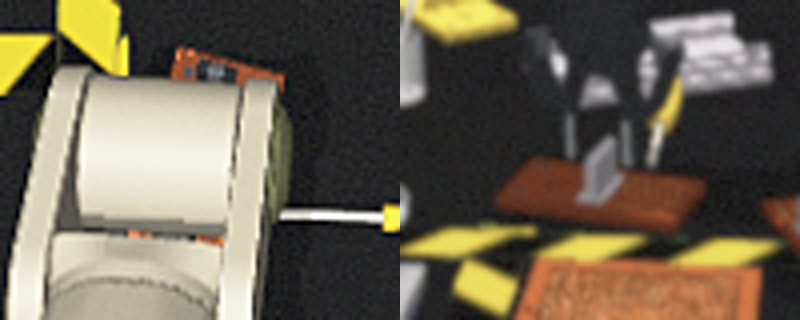

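The side view shows the rib (px ~600,170 in the crop) standing between the two open fingers. I'll go lower and grip.

Call:
drive_tool:
  commands: "0.005 0.01 -0.08 0 0 0 45;0.005 0.01 -0.07 0 0 0 45;0 0 0 0 0 0 0;0 0 0 0 0 0 0;0 0 0 0 0 0 0;0 0 0 0 0 0 0;0 0 0 0 0 0 0;0 0 0 0 0 0 0"
  force: 50

```text
time_s: 4.12
eef_pos: [522.4, 96.7, 35.3]
ee_rot: [-0.0, 0.786, 0.618, 0.0]
force: [-0.4, 0.8, -1.7]
grip_width: 0.109
grip_force: 49.0
```

Call:
drive_tool:
  commands: "0 0 0.25 0 0 0 0;0 0 0.25 0 0 0 0;0 0 0.25 0 0 0 0;0 0 0.25 0 0 0 0;-0.014 -0.241 0 0 0 0.069 0;-0.014 -0.241 0 0 0 0.069 0;-0.014 -0.241 0 0 0 0.069 0;-0.014 -0.241 0 0 0 0.069 0;-0.014 -0.241 0 0 0 0.069 0;-0.014 -0.241 0 0 0 0.069 0;-0.014 -0.241 0 0 0 0.069 0;-0.014 -0.241 0 0 0 0.069 0;-0.014 -0.241 0 0 0 0.069 0;-0.014 -0.241 0 0 0 0.069 0;-0.014 -0.241 0 0 0 0.069 0;-0.014 -0.241 0 0 0 0.069 0;0 0 0 0 0 0 0;0 0 0 0 0 0 0"

```text
time_s: 5.62
eef_pos: [505.2, -193.2, 134.9]
ee_rot: [-0.0, 0.548, 0.836, 0.0]
force: [-0.3, 0.0, -3.4]
grip_width: 0.107
grip_force: 49.6
```

```bash
python3 - <<'E'
from rig import *; from h import *
s=sense();M=rot(s["ee_rot"]);print(s["eef_pos"],np.degrees(np.arctan2(M[1,1],M[0,1])),M[:,2].round(3),s["force"],s["grip_width"])
for n in("top","side"):
    p=capture(n); a=p["pixels"]; c=proj(p,[510,-190,60]).astype(int); w=a[c[1]-50:c[1]+50,c[0]-50:c[0]+50];print(n,c)
    globals()[n]=cv2.resize(w,(400,400),interpolation=cv2.INTER_CUBIC)
cv2.imwrite("pics/g2.png",np.hstack([top,side]))
E
```

```text
[ 505.16935228 -193.1844915   134.89080931] 23.492417531922026 [-0.001  0.001 -1.   ] [-0.30276447  0.01856974 -3.38265432] 0.10659184758845662
top [315 216]
side [267 172]
```

View pics/g2.png

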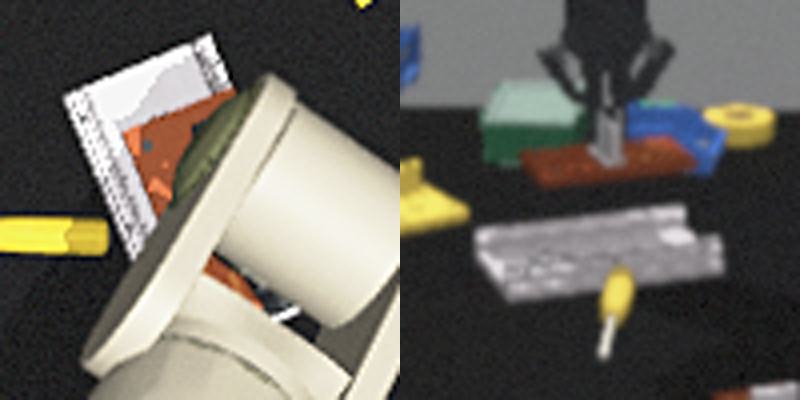

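```bash
python3 - <<'E'
from rig import *; from h import *
p=capture("top")
u=lambda x,y:np.array([265+(x+.5)/4-.5,166+(y+.5)/4-.5])
a=np.radians(23.6);c,s=np.cos(a),np.sin(a);Rj=np.array([[c,s],[-s,c]])
j=np.array([514.1,-186.5])
print("plate corner in jig xy",Rj@(onz(p,u(125,133),110)[:2]-j), "tcp-pred", Rj@(np.array([505.2,-193.2])-j)+[75,40])
# jig edges in deck level from first picture
w=lambda x,y,z:Rj@(onz(p,[(x+.5)/4.7-.5+185,(y+.5)/4.7-.5+165],z)[:2]-j)
for n,x,y,z in(("deckL",483,108,12),("deckR",603,57,12),("deckLrear",608,425,12),("deckRrear",728,370,12),("holeL",542,184,12),("holeR",608,157,12),("lipL",450,118,33),("lipR",625,45,33),("pin",571,160,18),("slotTop",565,143,12),("slotBot",586,202,12)): print(n,w(x,y,z).round(1))
E
```

```text
plate corner in jig xy [62.26026322 36.96474662] tcp-pred [64.16203319 37.4234761 ]
deckL [101.7  35.2]
deckR [103. -46.]
deckLrear [-107.4   37.9]
deckRrear [-104.9  -43.8]
holeL [44.7 19.3]
holeR [ 44.7 -25. ]
lipL [102.9  58.4]
lipR [104.  -57.4]
pin [51.7 -2.1]
slotTop [62.7 -3.6]
slotBot [24.2 -1.7]
```

The plate hangs level over the channel, with its corner about 37 mm off the jig's mid-line against a deck centre of about −2.5 mm, so it is aligned well within 4 mm. I'll lower it.

Call:
drive_tool:
  commands: "0 0 -0.2 0 0 0 0;0 0 -0.2 0 0 0 0;0 0 -0.2 0 0 0 0;0 0 -0.05 0 0 0 0;0 0 -0.05 0 0 0 0;0 0 -0.05 0 0 0 0;0 0 -0.03 0 0 0 0;0 0 0 0 0 0 0;0 0 0 0 0 0 0"

```text
time_s: 6.52
eef_pos: [506.4, -193.0, 58.1]
ee_rot: [0.002, 0.547, 0.837, -0.0]
force: [3.2, -2.3, -3.7]
grip_width: 0.105
grip_force: 49.6
```

Call:
drive_tool:
  commands: "0.006 -0.014 0 0 0 0 0;0 0 -0.02 0 0 0 0;0 0 0 0 0 0 0;0 0 0 0 0 0 0"

```text
time_s: 6.85
eef_pos: [505.9, -193.8, 55.1]
ee_rot: [-0.0, 0.547, 0.837, -0.0]
force: [-0.6, -0.3, -4.2]
grip_width: 0.105
grip_force: 49.6
```

Call:
drive_tool:
  commands: "0 0 -0.015 0 0 0 0;0 0 0 0 0 0 0;0 0 0 0 0 0 16;0 0 0 0 0 0 19;0 0 0 0 0 0 22;0 0 0 0 0 0 22;0 0 0 0 0 0 22;0 0 0 0 0 0 22"

```text
time_s: 7.52
eef_pos: [506.3, -193.9, 53.9]
ee_rot: [0.0, 0.547, 0.837, 0.0]
force: [0.2, 0.1, -0.6]
grip_width: 0.224
grip_force: 0.0
```

```bash
cat > look.py <<'E'
import sys
from rig import *; from h import *
s=sense();print(s["eef_pos"].round(1),s["force"].round(1),round(s["grip_width"],3))
o=[]
for n in("top","side"):
    p=capture(n); a=p["pixels"]; c=proj(p,[510,-190,30]).astype(int)
    cv2.imwrite(f"pics/raw_{n}_{sys.argv[1]}.png",a)
    o.append(cv2.resize(a[c[1]-35:c[1]+35,c[0]-35:c[0]+35],(400,400),interpolation=cv2.INTER_CUBIC)); print(n,c)
cv2.imwrite(f"pics/{sys.argv[1]}.png",np.hstack(o))
E
python3 look.py l1
```

```text
[ 506.3 -193.9   53.9] [ 0.2  0.1 -0.6] 0.224
top [314 217]
side [267 180]
```

View pics/l1.png

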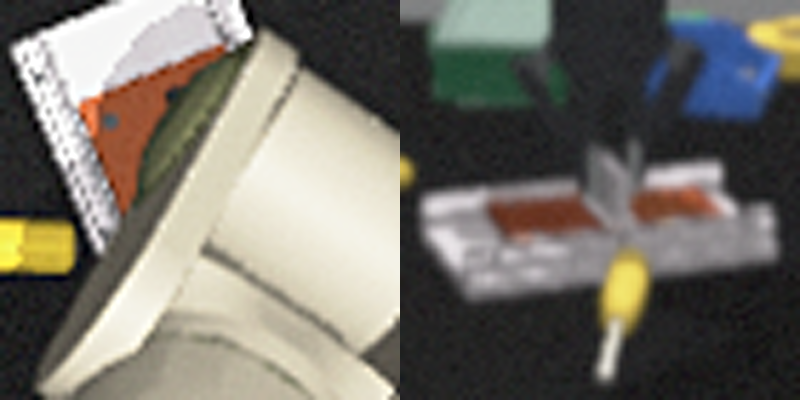

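The plate is now in the channel, hole end forward, and leaning on the pin. In the side view the rib stands between the slightly open fingers. I'll lower a little and push forward.

Call:
drive_tool:
  commands: "0 0 -0.03 0 0 0 22;0.018 0.008 0 0 0 0 22;0.018 0.008 0 0 0 0 22;0.018 0.008 0 0 0 0 22;0.018 0.008 0 0 0 0 22;0.018 0.008 0 0 0 0 22;0.018 0.008 0 0 0 0 22;0 0 0 0 0 0 22;0 0 0 0 0 0 22"

```text
time_s: 8.37
eef_pos: [517.3, -189.1, 51.0]
ee_rot: [0.0, 0.547, 0.837, 0.0]
force: [-0.2, -0.4, -0.8]
grip_width: 0.224
grip_force: 0.0
```

```bash
cat > trk.py <<'E'
import sys
from rig import *; from h import *
def edge(a,b):
    # brown score = R - B over image
    return np.clip((a[:,:,2].astype(float)-a[:,:,0])/100,0,1)
def meas(S,T):
    # side picture: front piece rows (vertical centroid) and left extent
    f=edge(S,0)[165:205,240:295]; f[f<.25]=0
    cols=f.sum(0); rows=f[:,:].copy()
    left=f[:, :27]; yy=np.arange(165,205)
    t=edge(T,0)[175:235,275:330]; t[t<.25]=0
    return dict(sum=round(f.sum(),1),leftsum=round(left.sum(),1),rowc=round((left.sum(1)@yy)/left.sum(),2),ttop=round(t.sum(),1))
if __name__=="__main__":
    s=sense();print(s["eef_pos"].round(1),s["force"].round(1),round(s["grip_width"],3))
    j=np.array([515,-188.6]);d=np.array([np.cos(.412),np.sin(.412)]);print("tcp jig x",((s["eef_pos"][:2]-j)@d).round(1))
    if len(sys.argv)>2: print(meas(cv2.imread(f"pics/raw_side_{sys.argv[2]}.png"),cv2.imread(f"pics/raw_top_{sys.argv[2]}.png")))
    S,T=capture("side")["pixels"],capture("top")["pixels"]
    cv2.imwrite(f"pics/raw_side_{sys.argv[1]}.png",S);cv2.imwrite(f"pics/raw_top_{sys.argv[1]}.png",T)
    print(meas(S,T))
E
python3 trk.py l2 l1
```

```text
[ 517.3 -189.1   51. ] [-0.2 -0.4 -0.8] 0.224
tcp jig x 1.9
{'sum': np.float64(213.1), 'leftsum': np.float64(65.3), 'rowc': np.float64(182.84), 'ttop': np.float64(578.8)}
{'sum': np.float64(213.5), 'leftsum': np.float64(66.6), 'rowc': np.float64(183.11), 'ttop': np.float64(577.5)}
```

```bash
cat > prof.py <<'E'
import sys,cv2,numpy as np
for k in sys.argv[1:]:
    S=cv2.imread(f"pics/raw_side_{k}.png").astype(float);T=cv2.imread(f"pics/raw_top_{k}.png").astype(float)
    hs=cv2.cvtColor(S.astype(np.uint8),cv2.COLOR_BGR2HSV)
    br=lambda I:np.clip((I[:,:,2]-I[:,:,0])/80,0,1)*(I[:,:,1]<I[:,:,2]*.62)
    b=br(S)[165:205,235:305]; t=br(T)[175:240,275:335]
    print(k,"side cols",(b.sum(0)).round(0).astype(int).tolist()); print("  side rows front",b[:,:24].sum(1).round(1)[8:26].tolist()); print("  top rows",t.sum(1).round(0).astype(int)[:40].tolist())
E
python3 prof.py l1 l2
```

```text
l1 side cols [0, 0, 0, 0, 0, 0, 0, 0, 0, 0, 0, 0, 0, 1, 2, 3, 4, 3, 3, 4, 3, 3, 3, 4, 4, 4, 4, 4, 2, 2, 1, 0, 0, 0, 0, 0, 0, 0, 2, 3, 4, 4, 3, 3, 3, 3, 3, 3, 4, 3, 2, 0, 0, 0, 0, 0, 0, 0, 0, 0, 0, 0, 0, 0, 0, 0, 0, 0, 0, 0]
  side rows front [0.0, 0.0, 0.0, 0.0, 0.0, 0.0, 0.0, 0.6, 8.7, 9.4, 8.6, 7.4, 0.7, 0.0, 0.0, 0.0, 0.0, 0.0]
  top rows [0, 0, 0, 0, 0, 0, 0, 0, 0, 0, 0, 0, 0, 0, 0, 1, 4, 5, 5, 6, 8, 10, 9, 11, 13, 15, 15, 11, 9, 9, 10, 10, 8, 8, 8, 6, 6, 5, 5, 5]
l2 side cols [0, 0, 0, 0, 0, 0, 0, 0, 0, 0, 0, 1, 3, 4, 3, 4, 4, 3, 3, 3, 3, 3, 3, 4, 4, 4, 2, 1, 0, 0, 0, 0, 0, 0, 0, 0, 3, 3, 3, 4, 4, 4, 4, 3, 3, 3, 3, 2, 1, 0, 0, 0, 0, 0, 0, 0, 0, 0, 0, 0, 0, 0, 0, 0, 0, 0, 0, 0, 0, 0]
  side rows front [0.0, 0.0, 0.0, 0.0, 0.0, 0.0, 0.0, 0.0, 9.6, 11.2, 10.4, 9.9, 3.2, 0.0, 0.0, 0.0, 0.0, 0.0]
  top rows [0, 0, 0, 0, 0, 0, 0, 0, 0, 0, 0, 0, 0, 0, 1, 3, 4, 6, 6, 8, 10, 12, 14, 12, 8, 7, 8, 9, 8, 6, 6, 6, 5, 5, 5, 4, 3, 2, 1, 1]
```

Call:
drive_tool:
  commands: "0.014 0.006 0 0 0 0 22;0.014 0.006 0 0 0 0 22;0.014 0.006 0 0 0 0 22;0.014 0.006 0 0 0 0 22;0.014 0.006 0 0 0 0 22;0.009 0.004 0 0 0 0 22;0 0 0 0 0 0 22"

```text
time_s: 9.05
eef_pos: [525.4, -185.5, 50.8]
ee_rot: [0.0, 0.547, 0.837, 0.0]
force: [-0.5, 0.5, 0.4]
grip_width: 0.223
grip_force: 0.0
```

```bash
python3 trk.py l3; python3 prof.py l3
```

```text
[ 525.4 -185.5   50.8] [-0.5  0.5  0.4] 0.223
tcp jig x 10.7
{'sum': np.float64(208.9), 'leftsum': np.float64(62.7), 'rowc': np.float64(183.29), 'ttop': np.float64(576.2)}
l3 side cols [0, 0, 0, 0, 0, 0, 0, 0, 1, 2, 2, 3, 3, 3, 4, 3, 3, 3, 3, 3, 3, 3, 4, 3, 3, 2, 0, 0, 0, 0, 0, 0, 0, 0, 3, 3, 3, 3, 3, 3, 4, 4, 4, 3, 3, 2, 1, 0, 0, 0, 0, 0, 0, 0, 0, 0, 0, 0, 0, 0, 0, 0, 0, 0, 0, 0, 0, 0, 0, 0]
  side rows front [0.0, 0.0, 0.0, 0.0, 0.0, 0.0, 0.0, 0.0, 6.4, 13.3, 13.0, 12.0, 4.0, 0.0, 0.0, 0.0, 0.0, 0.0]
  top rows [0, 0, 0, 0, 0, 0, 0, 0, 0, 0, 0, 0, 1, 3, 4, 5, 7, 8, 11, 12, 12, 9, 7, 7, 8, 7, 7, 7, 5, 4, 4, 4, 4, 3, 2, 2, 0, 0, 0, 0]
```

Call:
drive_tool:
  commands: "0.009 0.004 0 0 0 0 22;0.009 0.004 0 0 0 0 22;0 0 0 0 0 0 22"

```text
time_s: 9.4
eef_pos: [526.9, -184.8, 50.8]
ee_rot: [0.0, 0.547, 0.837, 0.0]
force: [-0.8, -0.2, -0.8]
grip_width: 0.22
grip_force: 0.0
```

```bash
python3 trk.py l4; python3 prof.py l4
```

```text
[ 526.9 -184.8   50.8] [-0.8 -0.2 -0.8] 0.22
tcp jig x 12.4
{'sum': np.float64(200.4), 'leftsum': np.float64(53.3), 'rowc': np.float64(184.03), 'ttop': np.float64(571.2)}
l4 side cols [0, 0, 0, 0, 0, 0, 0, 0, 1, 2, 2, 2, 2, 3, 3, 3, 2, 2, 2, 3, 3, 3, 3, 3, 2, 0, 0, 0, 0, 0, 0, 0, 0, 2, 3, 3, 3, 3, 3, 3, 4, 4, 3, 3, 3, 2, 0, 0, 0, 0, 0, 0, 0, 0, 0, 0, 0, 0, 0, 0, 0, 0, 0, 0, 0, 0, 0, 0, 0, 0]
  side rows front [0.0, 0.0, 0.0, 0.0, 0.0, 0.0, 0.0, 0.0, 0.0, 7.2, 13.4, 13.5, 5.8, 0.0, 0.0, 0.0, 0.0, 0.0]
  top rows [0, 0, 0, 0, 0, 0, 0, 0, 0, 0, 0, 0, 1, 2, 4, 5, 7, 9, 11, 13, 12, 7, 6, 6, 8, 7, 6, 6, 5, 5, 4, 4, 3, 2, 2, 1, 0, 0, 0, 0]
```

Call:
drive_tool:
  commands: "0.009 0.004 0 0 0 0 22;0 0 0 0 0 0 22"

```text
time_s: 9.67
eef_pos: [527.6, -184.5, 50.8]
ee_rot: [-0.0, 0.547, 0.837, -0.0]
force: [0.5, 0.4, 0.3]
grip_width: 0.22
grip_force: 0.0
```

```bash
python3 trk.py l5; python3 prof.py l5
```

```text
[ 527.6 -184.5   50.8] [0.5 0.4 0.3] 0.22
tcp jig x 13.2
{'sum': np.float64(201.3), 'leftsum': np.float64(53.6), 'rowc': np.float64(184.0), 'ttop': np.float64(567.3)}
l5 side cols [0, 0, 0, 0, 0, 0, 0, 0, 1, 2, 2, 2, 2, 3, 3, 3, 2, 3, 3, 3, 3, 3, 3, 2, 2, 0, 0, 0, 0, 0, 0, 0, 0, 2, 3, 3, 3, 3, 3, 4, 4, 4, 4, 3, 3, 2, 0, 0, 0, 0, 0, 0, 0, 0, 0, 0, 0, 0, 0, 0, 0, 0, 0, 0, 0, 0, 0, 0, 0, 0]
  side rows front [0.0, 0.0, 0.0, 0.0, 0.0, 0.0, 0.0, 0.0, 0.7, 7.9, 13.4, 13.6, 5.8, 0.0, 0.0, 0.0, 0.0, 0.0]
  top rows [0, 0, 0, 0, 0, 0, 0, 0, 0, 0, 0, 0, 0, 1, 3, 5, 7, 8, 11, 12, 11, 7, 5, 5, 7, 7, 6, 6, 6, 5, 4, 3, 3, 2, 1, 0, 0, 0, 0, 0]
```

The front rows of the plate fell by about one pixel between l3 and l4, which fits a drop. I'll check it by eye, then open.

```bash
python3 - <<'E'
import cv2,numpy as np
f=lambda k:cv2.resize(cv2.imread(f"pics/raw_side_{k}.png")[160:215,232:307],(400,293),interpolation=cv2.INTER_CUBIC)
cv2.imwrite("pics/cmp.png",np.hstack([f("l3"),f("l5")]))
E
```

```text
(no output)
```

View pics/cmp.png

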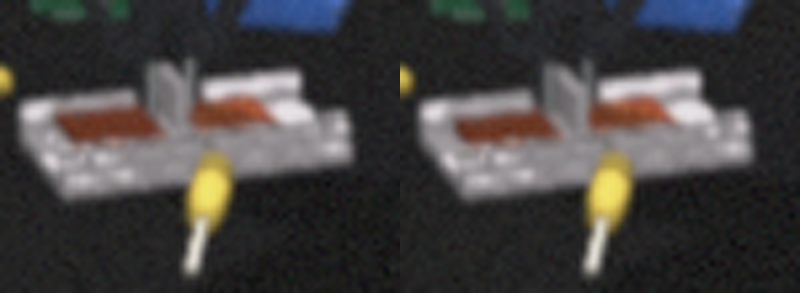

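The right frame (l5) shows the plate's front end lower, level with the deck. It has dropped. I'll open and go up.

Call:
drive_tool:
  commands: "0 0 0 0 0 0 40;0 0 0 0 0 0 40;0 0 0 0 0 0 40;0 0 0.1 0 0 0 40;0 0 0.2 0 0 0 40;0 0 0.3 0 0 0 40;0 0 0.3 0 0 0 40;0 0 0.3 0 0 0 40;-0.1 -0.3 0.3 0 0 0 40;-0.1 -0.4 0 0 0 0 40;-0.1 -0.4 0 0 0 0 40;-0.1 -0.4 0 0 0 0 40;-0.1 -0.4 0 0 0 0 40;0 0 0 0 0 0 40;0 0 0 0 0 0 40"

```text
time_s: 11.02
eef_pos: [477.1, -374.8, 199.8]
ee_rot: [0.0, 0.549, 0.836, 0.0]
force: [0.5, 0.2, -0.4]
grip_width: 0.402
grip_force: 0.0
```

```bash
python3 trk.py l6; python3 prof.py l6; python3 - <<'E'
import cv2,numpy as np
f=lambda n,y,x:cv2.resize(cv2.imread(f"pics/raw_{n}_l6.png")[y:y+90,x:x+90],(400,400),interpolation=cv2.INTER_CUBIC)
cv2.imwrite("pics/end.png",np.hstack([f("top",170,265),f("side",145,222)]))
E
```

```text
[ 477.1 -374.8  199.8] [ 0.5  0.2 -0.4] 0.402
tcp jig x -109.3
{'sum': np.float64(263.3), 'leftsum': np.float64(90.2), 'rowc': np.float64(183.84), 'ttop': np.float64(1314.2)}
l6 side cols [0, 0, 0, 0, 0, 0, 0, 0, 2, 3, 3, 4, 4, 4, 5, 5, 4, 4, 3, 4, 4, 4, 5, 5, 2, 0, 0, 0, 0, 0, 0, 0, 0, 3, 4, 4, 4, 3, 3, 5, 4, 4, 4, 4, 3, 2, 1, 0, 0, 0, 0, 0, 0, 0, 0, 0, 0, 0, 0, 0, 0, 0, 0, 0, 0, 0, 0, 0, 0, 0]
  side rows front [0.0, 0.0, 0.0, 0.0, 0.0, 0.0, 0.0, 0.0, 2.0, 10.0, 16.0, 15.8, 13.7, 5.0, 0.0, 0.0, 0.0, 0.0]
  top rows [0, 0, 0, 0, 0, 0, 0, 0, 0, 2, 4, 6, 11, 10, 13, 15, 22, 24, 27, 30, 30, 27, 23, 24, 25, 24, 26, 30, 31, 30, 27, 24, 23, 18, 15, 13, 10, 9, 9, 10]
```

View pics/end.png

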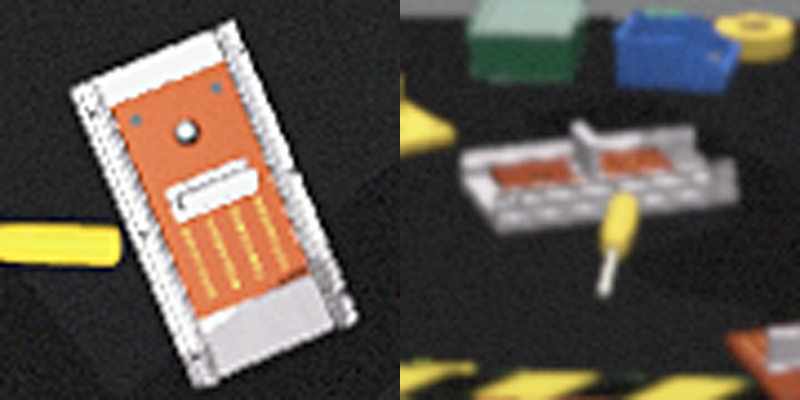

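The pin shows in the hole (crop px 187,132), the plate lies flat in the channel, and the screwdriver has not moved.

```bash
python3 -c "from rig import *; print(finish_job())"
```

```text
the job is handed in; nothing more can be done
None
```

The brown template lies flat in the jig with the pin standing in its hole. I stopped sliding within about 1 mm of seeing it drop, let go, and handed the job in at about 11 s; no result came back.

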